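# Set a scored glass strip over the breaking edge and hold it down

### The arm

A 6-joint arm with a two-finger parallel gripper is mounted at the origin on a cart in front of the work surface, level with it; the furniture and walls round the work are solid. World frame = base frame: x ahead of the robot, y to its left, z up, the work surface at z = 0. Lengths are in m, angles in degrees, forces in N, time in s.
With the tool pointing down it reaches from about 0.25 to 0.85 m from the base axis. Payload 12.5 kg.
Tool frame: the origin (TCP) lies at the very end of the fingers, on their centre line; the grasp point (between the pads) lies 19 mm behind it; z points along the fingers, y is the line along which they close (so a half turn about z gives the same grasp; the last joint's range is limited). The gripper opens to 93 mm and grips with 3 to 60 N. Pads are 15 mm wide; open, the fingers measure 128 mm over their backs; the gripper's body (75 mm by 188 mm) begins 65 mm behind the grasp point.
Start: joints at [-4.847, 20.094, 94.641, -0, 65.266, -4.847], TCP at [0.55, 0, 0.219] pointing down, gripper open.
Joint ranges: [-157.81, 157.81], [-45, 120.19], [0.68, 151.7], [-89.99, 269.99], [4.06, 180], [-164.3, 164.3]. Speed limits (degrees/s): [127.2, 127.2, 159.86, 180, 180, 180].

### API

Orientations are given as [roll, pitch, yaw] about the fixed x, y, z axes, in that order (R = Rz(yaw) Ry(pitch) Rx(roll)).
In Python, from station import * gives the robot as it stands.
- The arm moves only by the tool step_arm, never from a script. Its argument "targets" is a list of rows, each a list of 7 numbers: the shift along the tool's x, y, z in mm, then the turn, a rotation vector about the tool's x, y, z in rad, then the opening, from -1 (shut) to 1 (fully open), so that 0 is half open. A call has 1 to 20 rows; each row is the pose to reach, as a shift and turn from the pose commanded when the call began, along the tool's axes at that moment; what a row does not reach only later rows make up. A row lasts 1/10 s, in which the tool goes at most 50 mm and 8.59 degrees, less where a joint would pass 70% of its speed; a pose out of reach is approached as far as the arm can. A call with a gripper value outside its range is refused whole. The fingers move at their own pace and stop on an object; "newtons" is the grip in N (left out, the last holds). Time passes only in rows, so rows that repeat a pose let the fingers close. It gives the time, the measured TCP pose, the force, the opening and the grip force at its end, in the units of the state.
- sense(): the state, without advancing time (a new reading comes with each control period).
- capture(name): name is "scene" or "side" or "wrist"; returns a dict with "color" (400x640x3 uint8, blue, green, red), "range_z" (400x640 float32, m along the optical axis (not along the pixel's ray), 0 where there is no reading), "fx", "fy", "cx", "cy" (pixels), "k1" (the pictures are not rectified: a ray, as slopes to the right and down, at radius r is drawn at 1 + k1 r^2 times it, then the intrinsics apply), "R" (3x3) and "t" (3): a world point X has camera coordinates R X + t. Camera axes: x right, y down, z forward; pixel columns grow to the right and rows downward; lengths in m; the calibration is good to about 2 mm. A picture is of the moment at which its call begins.
- hand_in(): hands the job in; it is judged then, once.
The state is a dict: "time_s": time; "joint_positions": joint angles; "joint_velocities": joint speeds; "joint_efforts": joint torques, N m; "tool_pos": TCP position; "eef_rot": TCP orientation; "contact_force": force on the tool from outside, world axes, zero at the start; "wrist_torque": the same for the moment, N m; "finger_gap": finger opening in m; "finger_force": force on a finger pad.
Only numpy, scipy, OpenCV 4.12 (cv2) and the standard library are available. Lean on these libraries where they do the work, as an engineer would, in place of code of your own. Each camera call takes 0.05 s, during which the arm holds its last target. There are 200 camera calls.

### The job

Get the glass strip on the small breaking bench ready to be snapped: push it with the fingertips so that its long side lies flat along the fence and its scored line is right over the breaking edge, with the short scored-off end overhanging above the dish. Then, with the strip set, tip the raised hold-down arm over so that its rubber foot comes down on the glass. Only push: never lift, carry or tip the glass, and leave the dish and the other things on the bench as they are.

Things in the scene. Friction and masses are not known exactly. Their poses are not given: they have to be found in the camera images.
- breaker: breaking bench, fixed to the worktop: grey cast body, flat dark steel bed 240 mm long (own y). Origin mid-length on the worktop; +x points roughly away from the robot, +y to its left. Bed top at z = 40 mm, from y = -120 mm (breaking edge, square to the fence) to +120 mm (plain rear end), and from x = -45 mm (open side, no wall) to +40 mm (fence)
- fence_face (a point): point on the straight face of the aluminium fence, mid-length, 3 mm above the bed. The fence runs along the bench's whole length (y), stands 10 mm above the bed, is 12 mm wide, and its face looks to the bench's -x
- breaking_edge (a point): point on the breaking edge, on the bed's top, 19 mm from the fence face (where the strip's middle line should cross the edge). Axes as the breaking bench: +x towards the fence, -y out over the edge into the overhang
- glass_strip: loose pale glass strip lying flat on the bed: 38 mm wide (own x), 160 mm long (own y), 6 mm thick, about 90 g. Origin at the centre of its underside. Its -y end leads, towards the breaking edge; a thin dark scored line crosses it 38 mm from that end. Set right, its axes are parallel to the bench's and its +x side touches the fence. Starts short of the edge, off the fence, a little askew
- score_line (a point): middle of the scored line, on the strip's upper face, on its centre line, 42 mm from the strip's centre and 38 mm from its leading end
- rear_end (a point): middle of the strip's rear short end face (+y end), half-way up its 6 mm thickness
- hold_down (a joint): angle of the hold-down arm, rad: 0 = level, rubber foot on the 6 mm glass; 1.57 = upright; 2.0 = stop, leaning back behind the fence. Starts at 1.75 to 1.95 and leans back by its own weight. Pushed from behind (towards the bench's -x) past upright, below about 1.4, it sinks by itself, damped, in about a second; less than 2 N at the ball tips it
- clamp_hinge (a point): middle of the hold-down arm's hinge axis, which runs along the bench's y, 18 mm above the bed and 26 mm behind the fence face. The arm is a steel bar 13 mm wide (y) and 8 mm thick, between two cheeks 30 mm apart over all that rise 11 mm above the axis. Axes as the bench
- clamp_knob (a point): centre of the black ball (20 mm diameter) at the free end of the hold-down arm, 80 mm from the hinge
- catch_dish: bystander: clear round dish, 57 mm across, 12 mm high, on the worktop below the overhang; origin at the centre of its underside
- glass_square_0: bystander: finished glass square 38 x 38 x 6 mm on the worktop at the robot's left
- glass_square_1: bystander: second finished glass square 38 x 38 x 6 mm on the worktop at the robot's left
- forceps: bystander: steel forceps 114 mm long lying on the worktop to the right of the breaking bench
- marker_pen: bystander: marker pen 135 mm long lying on the worktop to the left, near the robot
- tape_roll: bystander: roll of tape 96 mm across, 25 mm high, behind and left
- stopper_1: bystander: rubber stopper 36 mm across, 25 mm high, to the right of the breaking bench
Things that resemble listed ones, but are neither listed nor needed, are in the scene too. Of the things that look like the glass_strip, the largest one is meant.

How it is judged (in metres and radians):
On the way:
1. the strip lies along the fence with its scored line over the breaking edge while the hold-down arm is still up (y of score_line in the frame of breaking_edge between -0.0035 and 0.0035 m and x of glass_strip in the frame of breaking_edge above -0.003 m and angle between the y axis of glass_strip and the y axis of breaker, either way round below 0.035 rad and value of joint hold_down above 1.2 rad), for 0.2 s.
At the end, for the whole second after the job is handed in: The strip lies flat and still on the bed, its scored line within 3.5 mm of the breaking edge, its long side within 3 mm of the fence and parallel to it within 2 degrees; the hold-down arm is down with its rubber foot resting on the glass (y of score_line in the frame of breaking_edge between -0.0035 and 0.0035 m and x of glass_strip in the frame of breaking_edge above -0.003 m and angle between the y axis of glass_strip and the y axis of breaker, either way round below 0.035 rad and angle between glass_strip's own z axis and vertical below 0.03 rad and value of joint hold_down between -0.06 and 0.06 rad and contact force between hold_down and glass_strip above 0.5 N and linear speed of glass_strip below 0.01 m/s); the robot touches nothing.
It fails at once if the glass strip is lifted, tipped or knocked off the bed (z of glass_strip in the frame of breaker above 0.046 m or z of glass_strip in the frame of breaker below 0.036 m or angle between glass_strip's own z axis and vertical above 0.1 rad).
It fails at once if the dish below the overhang is moved by more than 10 mm (distance of catch_dish from where it was at the start of the episode above 0.01 m).
It fails at once if another thing on the bench is moved by more than 20 mm (distance of any of glass_square_0, glass_square_1, forceps, marker_pen, tape_roll, stopper_1 from where it was at the start of the episode above 0.02 m).
It also fails if it takes over 61 s, if anything falls off the work surface, if the arm or the gripper's body presses on something with over 40 N, if the wrist force passes 120 N, or if a joint passes its speed limit or range.

## Working session

There is one attempt and no reset: what is moved stays moved. The work goes in short steps, Python scripts to look and compute and a tool call to move; the robot and the scene stay as the last step left them, time stands still between calls to the robot, and variables do not carry over. Pictures are saved under pics/ and viewed, at most 10 in all, crops included, and the job is handed in when it is done.

Besides the shell and the picture viewer there is one more tool, called after "Request:" as a command line: name --pt "numbers of a row" for each row, then --argument value for the rest. step_arm: Moves the arm, as the interface text tells. Its arguments: {"type":"object","properties":{"targets":{"type":"array"},"newtons":{"type":"number"}},"required":["targets"]}

```bash
mkdir -p pics; cat > h.py <<'E'
from station import *
import numpy as np, cv2
def snap(n,f):
    c=capture(n); cv2.imwrite('pics/%s.png'%f,c['color']); np.save('pics/%s.npy'%f,c,allow_pickle=True); return c
def load(f): return np.load('pics/%s.npy'%f,allow_pickle=True).item()
def ray(c,u,v):
    x,y=(u-c['cx'])/c['fx'],(v-c['cy'])/c['fy']; a,b=x,y
    for _ in range(10):
        s=1+c['k1']*(a*a+b*b); a,b=x/s,y/s
    R=np.array(c['R']); return -R.T@np.array(c['t']), R.T@np.array([a,b,1.])
def onz(c,u,v,z):
    o,d=ray(c,u,v); return o+d*(z-o[2])/d[2]
def dep(c,u,v):
    o,d=ray(c,u,v); return o+d*c['range_z'][int(v),int(u)]
def proj(c,X):
    p=np.array(c['R'])@X+np.array(c['t']); a,b=p[:2]/p[2]; s=1+c['k1']*(a*a+b*b)
    return np.array([c['fx']*a*s+c['cx'],c['fy']*b*s+c['cy']])
E
python3 - <<'E'
from h import *
for n in('scene','side','wrist'):
    c=snap(n,n+'0'); print(n,c['fx'],c['k1'],-np.array(c['R']).T@c['t'])
a,b=[load(n+'0')['color'] for n in('scene','side')]
cv2.imwrite('pics/both.png',cv2.resize(np.vstack([a,b]),(480,600)))
print(sense())
E
```

```text
scene 446.09911620282634 -0.06402638616603426 [-0.23445438  0.40304575  0.68435589]
side 422.9658921560436 -0.0518124512179303 [ 0.26982628 -0.90708633  0.44074292]
wrist 336.53813487876147 -0.045474266435197724 [0.55070862 0.07237033 0.38394243]
{'time_s': 0.15, 'joint_positions': array([-4.84782763e+00,  2.01174271e+01,  9.46674710e+01, -2.55607606e-04,
        6.52644723e+01, -4.84770414e+00]), 'joint_velocities': array([ 0.10043265, -0.06105767, -0.11121582, -0.0482933 ,  0.03464187,
       -0.02931481]), 'joint_efforts': array([ 9.91285888e-04, -4.97462654e+01, -2.85344088e+01,  6.99646957e-02,
        2.45898723e-02, -7.18797719e-05]), 'tool_pos': array([5.49746816e-01, 4.01155744e-05, 2.18230370e-01]), 'eef_rot': array([-1.79950787e+02, -3.94093537e-03,  8.99999819e+01]), 'contact_force': array([-0.16258351,  0.11062749, -0.74546836]), 'wrist_torque': array([ 0.03932086,  0.0010791 , -0.00680844]), 'finger_force': 0.0, 'finger_gap': 0.09308506342707584}
```

View pics/scene0.png

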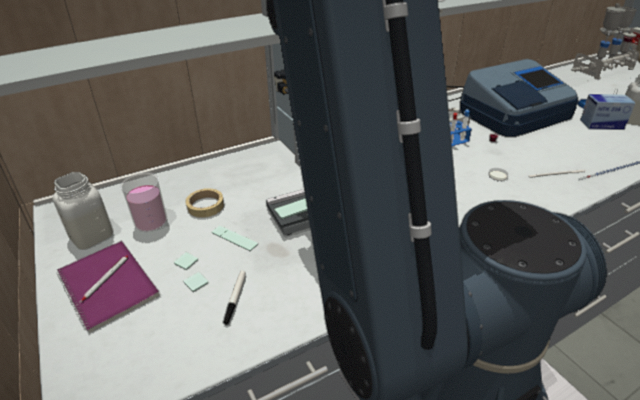

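View pics/wrist0.png

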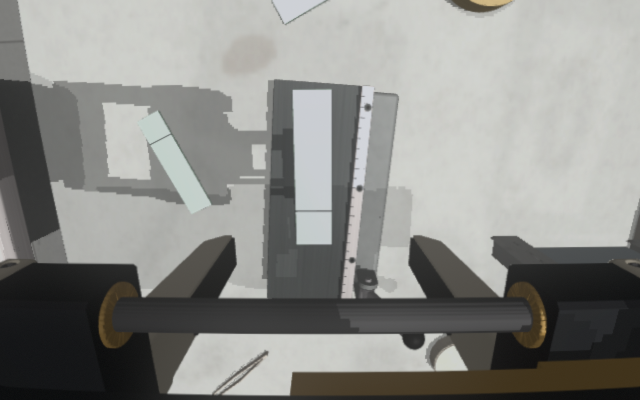

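View pics/side0.png

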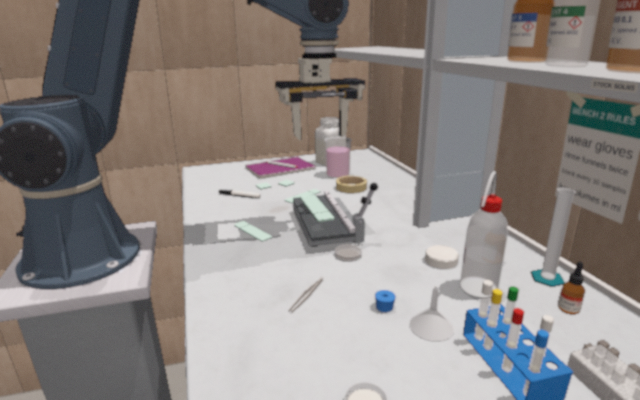

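The wrist view shows the strip on the bed at cols 293–332, rows 90–244, with its scored line at row 211. The fence face runs from (362,86) to (346,298), and the clamp is at (367,280), partly hidden by the gripper. The side view shows the raised arm, with its ball at (374,187), and the dish at (348,251). The other strips are off the bench. I'll shift the hand to −y so the wrist camera sees the whole bench.

Request:
step_arm --pt "-40 0 0 0 0 0 -1" --pt "-80 0 0 0 0 0 -1" --pt "-120 0 0 0 0 0 -1" --pt "-130 0 0 0 0 0 -1" --pt "-130 0 0 0 0 0 -1" --pt "-130 0 0 0 0 0 -1"

```text
time_s: 0.75
tool_pos: [0.5499, -0.1291, 0.2184]
eef_rot: [-180.0, -0.0, 90.0]
contact_force: [0.7, 0.6, -0.3]
finger_gap: 0.0495
finger_force: 0.0
```

```bash
python3 - <<'E'
from h import *
c=snap('wrist','w1'); s=sense(); print(s['tool_pos'],s['eef_rot'],s['finger_gap'],s['time_s'])
im=c['color']; cv2.imwrite('pics/w1c.png',cv2.resize(im[20:320,200:480],None,fx=2,fy=2,interpolation=cv2.INTER_CUBIC))
E
```

```text
[ 0.54996082 -0.12878627  0.21853397] [-1.79981439e+02 -2.19445578e-02  9.00475569e+01] 0.045342536502416445 0.8
```

View pics/w1c.png

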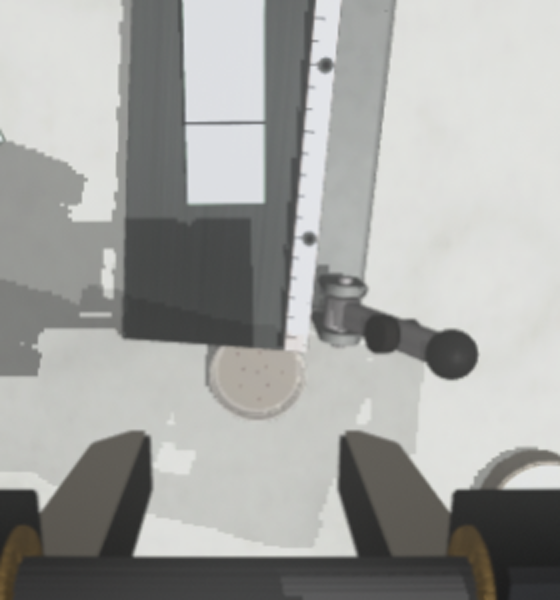

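The whole bench is now visible. In crop pixels, the breaking edge runs from about (122,337) to (284,348), and the fence from (313,60) to (285,348). The scored line is at row 123, the hinge at (342,310), the ball at (452,354) and the dish centre at (256,372). Next I'll measure these from edges.

```bash
cat > m.py <<'E'
from h import *
def runs(g,line,horiz,lo,hi,sgn):
    # subpixel strongest gradient of given sign along row/col
    p=(g[line,lo:hi] if horiz else g[lo:hi,line]).astype(float); d=np.gradient(p)*sgn
    i=int(np.argmax(d[1:-1]))+1; a,b,e=d[i-1:i+2]; den=a-2*b+e
    return lo+i+(0.5*(a-e)/den if den else 0)
def fitline(P):
    P=np.array(P)[:,:2]
    for _ in range(3):
        m=P.mean(0); d=np.linalg.svd(P-m)[2][0]; n=np.array([-d[1],d[0]]); r=(P-m)@n
        P=P[abs(r)<=max(2*np.std(r),2e-4)]
    return m,d,np.std(r),len(P)
E
python3 - <<'E'
from m import *
c=load('w1'); g=cv2.cvtColor(c['color'],cv2.COLOR_BGR2GRAY)
for r in(60,100,130): print(r,g[r,255:400].tolist()[::1])
for col in(270,300,320,335): print(col,g[175:205,col].tolist(), [round(dep(c,col,v)[2],3) for v in range(175,205,2)])
print([ (u,round(dep(c,u,100)[2],3)) for u in range(255,400,3)])
ang=lambda d:np.degrees(np.arctan2(-d[0],d[1])) if d[1]>0 else np.degrees(np.arctan2(d[0],-d[1]))
out={}
for nm,lo,hi,s,z,rows in(('bedleft',250,280,-1,.04,range(30,180)),('fenceface',338,366,1,.05,range(30,180)),('stripL',283,302,1,.046,range(20,118)),('stripR',322,342,-1,.046,range(20,118))):
    P=[onz(c,runs(g,r,1,lo,hi,s),r,z) for r in rows]; m,d,sd,n=fitline(P); print(nm,m,ang(d),sd,n)
P=[onz(c,u,runs(g,u,0,175,205,1),.04) for u in range(266,338)]; m,d,sd,n=fitline(P); print('edge',m,np.degrees(np.arctan2(d[1],d[0])),sd,n)
P=[onz(c,u,runs(g,u,0,74,90,-1),.046) for u in range(296,330)]; print('score',fitline(P))
P=[onz(c,u,runs(g,u,0,112,130,-1),.046) for u in range(297,330)]; print('lead end',fitline(P))
# ball
for z in(.11,.12,.13,.14): print('ball',z,onz(c,200+452/2,20+354/2,z))
print('balldep',dep(c,426,197),'hinge',dep(c,371,175),'dish',onz(c,200+128,20+186,.012))
s=load('side0'); o,d=ray(s,374,187); o2,d2=ray(c,426,197)
t=np.linalg.lstsq(np.c_[d,-d2],o2-o,rcond=None)[0]; print('ball 2view',o+d*t[0],o2+d2*t[1])
E
```

```text
60 [223, 223, 223, 220, 176, 156, 154, 154, 151, 133, 110, 105, 107, 107, 107, 107, 106, 105, 105, 105, 105, 105, 104, 103, 104, 104, 106, 106, 107, 108, 108, 107, 107, 107, 107, 104, 111, 175, 219, 222, 222, 222, 222, 222, 223, 222, 222, 222, 222, 222, 222, 222, 222, 222, 222, 222, 222, 222, 222, 222, 222, 222, 222, 222, 222, 222, 222, 223, 223, 223, 223, 222, 222, 223, 223, 222, 203, 155, 115, 110, 111, 110, 109, 109, 109, 109, 110, 112, 110, 109, 111, 112, 113, 113, 110, 94, 83, 83, 102, 182, 221, 227, 228, 228, 228, 228, 228, 228, 228, 228, 226, 202, 175, 168, 168, 167, 168, 168, 168, 168, 168, 168, 168, 168, 168, 167, 167, 167, 166, 166, 166, 167, 169, 168, 168, 165, 153, 145, 162, 219, 223, 223, 223, 224, 224]
100 [221, 222, 217, 162, 152, 153, 152, 146, 115, 105, 104, 106, 104, 105, 106, 105, 104, 104, 104, 104, 103, 102, 102, 102, 104, 104, 104, 106, 107, 106, 105, 104, 106, 107, 106, 105, 100, 104, 165, 218, 222, 222, 222, 222, 222, 222, 222, 222, 222, 222, 222, 222, 222, 222, 222, 222, 222, 222, 222, 222, 222, 222, 222, 222, 222, 222, 222, 222, 222, 222, 222, 222, 222, 222,
[... 4296 characters left out ...]
 -0.14147388] -4.270989702530195 7.77473172306354e-05 66
score (array([ 0.54187308, -0.03025886]), array([0.99997022, 0.00771755]), np.float64(1.2419674627967182e-05), 34)
lead end (array([ 0.54211854, -0.06898294]), array([0.99986467, 0.01645099]), np.float64(4.894970705244022e-05), 33)
ball 0.11 [ 0.63897251 -0.12887299  0.11      ]
ball 0.12 [ 0.63575753 -0.12624667  0.12      ]
ball 0.13 [ 0.63254256 -0.12362035  0.13      ]
ball 0.14 [ 0.62932758 -0.12099402  0.14      ]
balldep [ 0.62914451 -0.12084447  0.14056943] hinge [ 0.59809971 -0.11859659  0.06591777] dish [ 0.55791553 -0.16538134  0.012     ]
ball 2view [ 0.63135682 -0.12331108  0.12919221] [ 0.63263727 -0.12369771  0.12970541]
```

Request:
step_arm --pt "40 -16 0 0 0 0.03 -1" --pt "80 -33 0 0 0 0.074 -1" --pt "120 -50 0 0 0 0.074 -1" --pt "146.5 -60 0 0 0 0.074 -1" --pt "146.5 -60 40 0 0 0.074 -1" --pt "146.5 -60 80 0 0 0.074 -1" --pt "146.5 -60 120 0 0 0.074 -1" --pt "146.5 -60 150 0 0 0.074 -1" --pt "146.5 -60 170 0 0 0.074 -1" --pt "146.5 -60 176 0 0 0.074 -1" --pt "146.5 -60 176 0 0 0.074 -1" --pt "146.5 -60 176 0 0 0.074 -1"

```text
time_s: 2.0
tool_pos: [0.4906, 0.0169, 0.0437]
eef_rot: [179.9, -0.0, 85.8]
contact_force: [-0.1, -0.1, -0.2]
finger_gap: 0.0006
finger_force: 0.0
```

```bash
python3 - <<'E'
from h import *
c=snap('wrist','w2'); s=sense(); print(s['tool_pos'],s['eef_rot'],s['finger_gap'],s['contact_force'])
E
```

```text
[0.49069091 0.01678407 0.04380737] [ 1.79887802e+02 -1.59832963e-03  8.57844617e+01] 0.0006381478932229201 [-0.0357426   0.18091031  0.30166242]
```

View pics/w2.png

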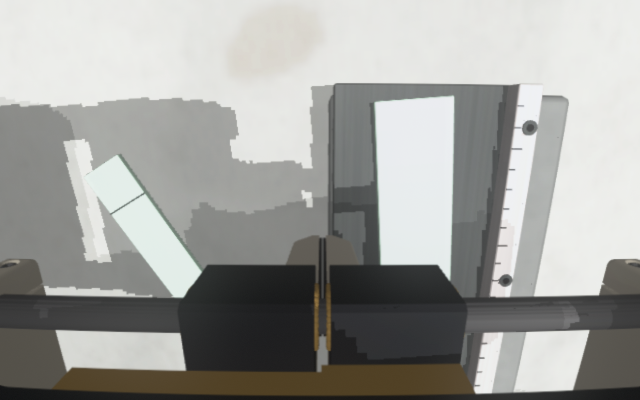

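The closed fingertips are left of the strip, which sits at cols 375–453. I'll drop a little and push the strip gently toward the fence (tool +y).

Request:
step_arm --pt "0 0 1.5 0 0 0 -1" --pt "0 4 1.5 0 0 0 -1" --pt "0 8 1.5 0 0 0 -1" --pt "0 11 1.5 0 0 0 -1" --pt "0 13 1.5 0 0 0 -1" --pt "0 15 1.5 0 0 0 -1" --pt "0 17 1.5 0 0 0 -1" --pt "0 19 1.5 0 0 0 -1" --pt "0 21 1.5 0 0 0 -1" --pt "0 23 1.5 0 0 0 -1" --pt "0 25 1.5 0 0 0 -1" --pt "0 27 1.5 0 0 0 -1" --pt "0 29 1.5 0 0 0 -1" --pt "0 31 1.5 0 0 0 -1" --pt "0 32.5 1.5 0 0 0 -1" --pt "0 34 1.5 0 0 0 -1" --pt "0 34 1.5 0 0 0 -1"

```text
time_s: 3.75
tool_pos: [0.5241, 0.014, 0.0411]
eef_rot: [180.0, -0.0, 85.8]
contact_force: [-0.1, -1.0, 0.0]
finger_gap: 0.0003
finger_force: 0.1
```

```bash
python3 - <<'E'
from h import *
c=snap('wrist','w3'); s=sense(); print(s['tool_pos'],s['eef_rot'],s['finger_gap'],s['contact_force'])
E
```

```text
[0.5240553  0.01399681 0.04116949] [1.79983072e+02 1.09797321e-03 8.57612360e+01] 0.0005294220560704667 [ 0.44665719  0.54464209 -0.37437379]
```

View pics/w3.png

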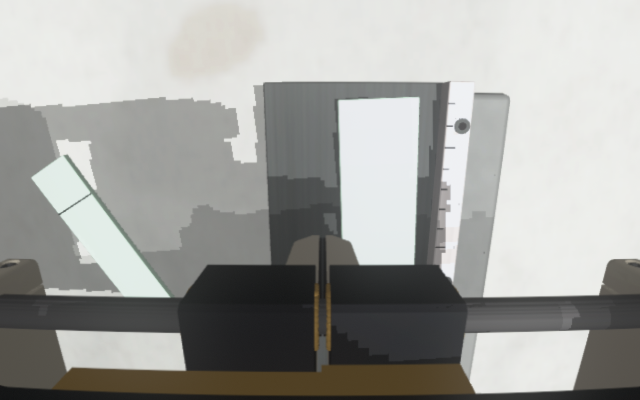

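The strip's right side, (419,97) to (414,265), still sits about 8–10 mm short of the fence near col 440. The fingertips are narrower than I assumed, so I'll keep pushing.

Request:
step_arm --pt "0 2 0 0 0 0 -1" --pt "0 4 0 0 0 0 -1" --pt "0 5.5 0 0 0 0 -1" --pt "0 7 0 0 0 0 -1" --pt "0 7 0 0 0 0 -1"

```text
time_s: 4.3
tool_pos: [0.5311, 0.0135, 0.0411]
eef_rot: [180.0, -0.0, 85.8]
contact_force: [0.3, 0.3, 0.2]
finger_gap: 0.0003
finger_force: 0.2
```

```bash
python3 - <<'E'
from m import *
c=snap('wrist','w4'); s=sense(); print(s['tool_pos'],s['eef_rot'],s['contact_force'])
g=cv2.cvtColor(c['color'],cv2.COLOR_BGR2GRAY)
for r in(120,160,200,240): print(r,g[r,380:460].tolist())
E
```

```text
[0.53104829 0.01348701 0.04115268] [ 1.79982662e+02 -1.35527552e-03  8.57587923e+01] [-0.15887908 -0.05237593  0.12171875]
120 [236, 236, 236, 236, 236, 236, 236, 236, 236, 236, 236, 236, 236, 236, 236, 236, 236, 236, 236, 236, 236, 236, 236, 236, 236, 236, 236, 236, 236, 236, 236, 236, 236, 236, 237, 237, 237, 237, 237, 236, 228, 157, 101, 95, 96, 101, 102, 102, 102, 104, 121, 170, 221, 239, 241, 241, 241, 241, 241, 241, 238, 217, 157, 131, 132, 134, 134, 134, 134, 133, 134, 140, 157, 209, 235, 237, 207, 184, 182, 183]
160 [236, 236, 236, 236, 236, 236, 236, 236, 236, 236, 235, 236, 236, 236, 236, 236, 236, 236, 236, 236, 236, 236, 236, 236, 235, 236, 236, 236, 235, 236, 236, 236, 237, 237, 237, 236, 236, 235, 228, 155, 104, 92, 100, 102, 103, 104, 104, 115, 176, 226, 240, 241, 241, 241, 241, 241, 241, 241, 241, 241, 241, 241, 241, 241, 241, 241, 241, 240, 235, 230, 239, 237, 221, 186, 180, 181, 181, 181, 181, 181]
200 [235, 235, 235, 235, 235, 235, 235, 235, 235, 235, 235, 235, 235, 235, 235, 235, 235, 235, 235, 235, 235, 235, 235, 235, 235, 235, 235, 235, 235, 235, 235, 235, 235, 235, 235, 235, 226, 152, 97, 99, 101, 102, 103, 103, 114, 147, 166, 175, 174, 174, 173, 171, 171, 171, 171, 170, 169, 169, 170, 169, 168, 166, 168, 171, 172, 172, 172, 171, 165, 175, 175, 176, 175, 176, 177, 177, 177, 178, 178, 177]
240 [234, 234, 234, 234, 234, 234, 234, 234, 234, 234, 234, 234, 234, 234, 234, 234, 234, 234, 234, 234, 234, 234, 234, 234, 234, 234, 234, 234, 234, 234, 234, 234, 234, 233, 221, 141, 99, 96, 97, 98, 99, 111, 128, 140, 142, 141, 141, 140, 140, 140, 141, 140, 140, 139, 140, 139, 138, 137, 138, 140, 142, 142, 144, 161, 185, 163, 159, 159, 159, 159, 160, 159, 159, 160, 160, 160, 160, 161, 160, 161]
```

Request:
step_arm --pt "0 1 0 0 0 0 -1" --pt "0 2 0 0 0 0 -1" --pt "0 3 0 0 0 0 -1" --pt "0 3.5 0 0 0 0 -1" --pt "0 3.5 0 0 0 0 -1"

```text
time_s: 4.85
tool_pos: [0.5332, 0.0134, 0.0409]
eef_rot: [-179.8, -0.0, 85.8]
contact_force: [-6.6, 0.9, 5.0]
finger_gap: 0.0002
finger_force: 4.0
```

```bash
cat > gap.py <<'E'
from m import *
import sys
c=snap('wrist',sys.argv[1]); s=sense(); print(s['tool_pos'],s['contact_force'],s['time_s'])
g=cv2.cvtColor(c['color'],cv2.COLOR_BGR2GRAY)
A=[];B=[]
for r in range(110,256,2):
    p=g[r].astype(int); k=[i for i in range(395,440) if p[i]>190 and p[i+2]<150]
    if not k: continue
    u=runs(g,r,1,k[0]-4,k[0]+6,-1); v=runs(g,r,1,k[0]+3,k[0]+20,1)
    A.append(onz(c,u,r,.046)); B.append(onz(c,v,r,.05))
for L in(A,B):
    m,d,sd,n=fitline(L); ex=np.array([.99728,-.07376]); print('x\'',m@ex,'yaw',np.degrees(np.arctan(-d[0]/d[1])),sd,n)
E
python3 gap.py w5
```

```text
[0.53319338 0.01337498 0.0409266 ] [-6.73549027  1.67027998  4.50787274] 4.9
x' 0.5792838620742276 yaw -4.1448705016637994 4.253557008160682e-05 73
x' 0.5793717436460891 yaw -4.492730600055673 0.0003005837259880133 60
```

The strip is flat on the fence: yaw −4.14° against −4.2°, with a 7 N reaction. I'll back off and go round to the rear end.

Request:
step_arm --pt "0 -6 0 0 0 0 -1" --pt "0 -12 0 0 0 0 -1" --pt "0 -12 -20 0 0 0 -1" --pt "40 -12 -30 0 0 0 -1" --pt "80 10 -30 0 0 0 -1" --pt "100 29.5 -30 0 0 0 -1" --pt "100 29.5 -30 0 0 0 -1" --pt "100 29.5 -15 0 0 0 -1" --pt "100 29.5 -4 0 0 0 -1" --pt "100 29.5 -1 0 0 0 -1" --pt "100 29.5 -1 0 0 0 -1"

```text
time_s: 6.0
tool_pos: [0.5703, 0.1101, 0.0412]
eef_rot: [-179.9, 0.0, 85.7]
contact_force: [-0.2, 0.2, 0.4]
finger_gap: 0.0005
finger_force: 0.0
```

```bash
cat > st.py <<'E'
from h import *
s=sense(); p=s['tool_pos']; print("x'",p[0]*.99728-p[1]*.07376,"y'",p[0]*.07376+p[1]*.99728,p,s['eef_rot'],s['contact_force'],s['time_s'])
E
python3 st.py; python3 -c "
from h import *
snap('scene','s2');c=snap('side','d2');cv2.imwrite('pics/d2c.png',cv2.resize(c['color'][130:280,230:430],None,fx=4,fy=4,interpolation=cv2.INTER_CUBIC))"
```

```text
x' 0.5606663607323754 y' 0.1518292637682274 [0.57033575 0.11006066 0.04115359] [-1.79891059e+02  2.16640258e-02  8.57083307e+01] [-0.15808009  0.23698942  0.43039455] 6.0
```

View pics/d2c.png

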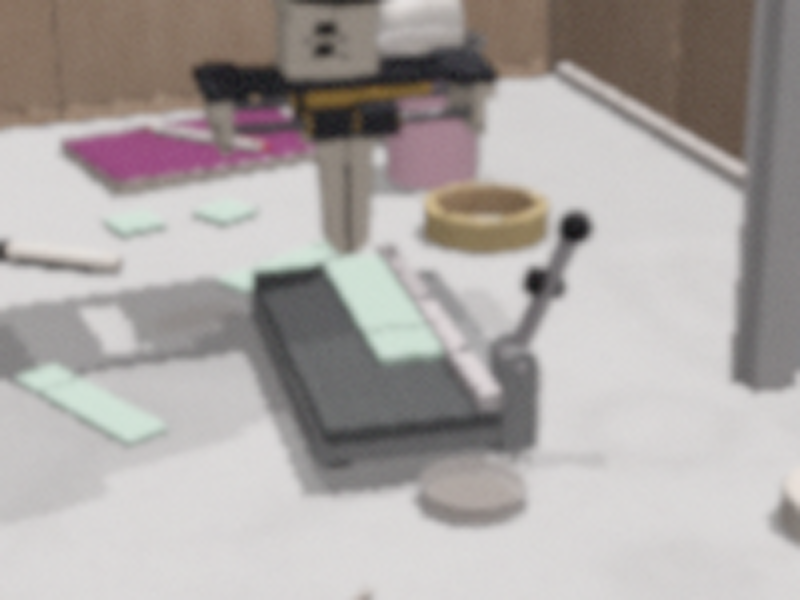

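The fingertips at crop (347,245) are just behind the strip's rear end, and the strip lies along the fence. I'll push it toward the breaking edge.

Request:
step_arm --pt "-6 0 0 0 0 0 -1" --pt "-10 0 0 0 0 0 -1" --pt "-13 0 0 0 0 0 -1" --pt "-17 0 0 0 0 0 -1" --pt "-22 0 0 0 0 0 -1" --pt "-27 0 0 0 0 0 -1" --pt "-32 0 0 0 0 0 -1" --pt "-37 0 0 0 0 0 -1" --pt "-42 0 0 0 0 0 -1" --pt "-47 0 0 0 0 0 -1" --pt "-52 0 0 0 0 0 -1" --pt "-57 0 0 0 0 0 -1" --pt "-62 0 0 0 0 0 -1" --pt "-67 0 0 0 0 0 -1" --pt "-72 0 0 0 0 0 -1" --pt "-77 0 0 0 0 0 -1" --pt "-82 0 0 0 0 0 -1" --pt "-87 0 0 0 0 0 -1" --pt "-90 0 0 0 0 0 -1" --pt "-90 0 0 0 0 0 -1"

```text
time_s: 8.1
tool_pos: [0.5644, 0.0205, 0.042]
eef_rot: [-180.0, 0.0, 85.7]
contact_force: [-0.2, -0.4, -0.6]
finger_gap: 0.0007
finger_force: 0.0
```

```bash
python3 st.py
```

```text
x' 0.5613334483753958 y' 0.06210789187734887 [0.56438322 0.02053484 0.04203753] [-1.79982670e+02  1.34472676e-02  8.57417205e+01] [-0.21334797 -0.35038897 -0.64458281] 8.1
```

Request:
step_arm --pt "-4 0 0 0 0 0 -1" --pt "-8 0 0 0 0 0 -1" --pt "-12 0 0 0 0 0 -1" --pt "-16 0 0 0 0 0 -1" --pt "-20 0 0 0 0 0 -1" --pt "-24 0 0 0 0 0 -1" --pt "-27 0 0 0 0 0 -1" --pt "-29 0 0 0 0 0 -1" --pt "-30 0 0 0 0 0 -1" --pt "-30 0 0 0 0 0 -1"

```text
time_s: 9.1
tool_pos: [0.5623, -0.009, 0.0422]
eef_rot: [180.0, 0.0, 85.8]
contact_force: [-0.7, -0.7, -0.1]
finger_gap: 0.0006
finger_force: 0.0
```

```bash
python3 st.py; python3 -c "
from h import *
c=snap('side','d3');cv2.imwrite('pics/d3c.png',cv2.resize(c['color'][180:270,280:390],None,fx=6,fy=6,interpolation=cv2.INTER_CUBIC))
print(proj(c,np.array([.56087*.99728-.10214*.07376,-.56087*.07376-.10214*.99728,.04])))"
```

```text
x' 0.5614806321550374 y' 0.032493004310142674 [ 0.56234563 -0.00901012  0.04215609] [1.79994334e+02 3.31961041e-03 8.57550881e+01] [-0.72638215 -0.74733478 -0.14434308] 9.1
[342.02713058 233.49819807]
```

View pics/d3c.png

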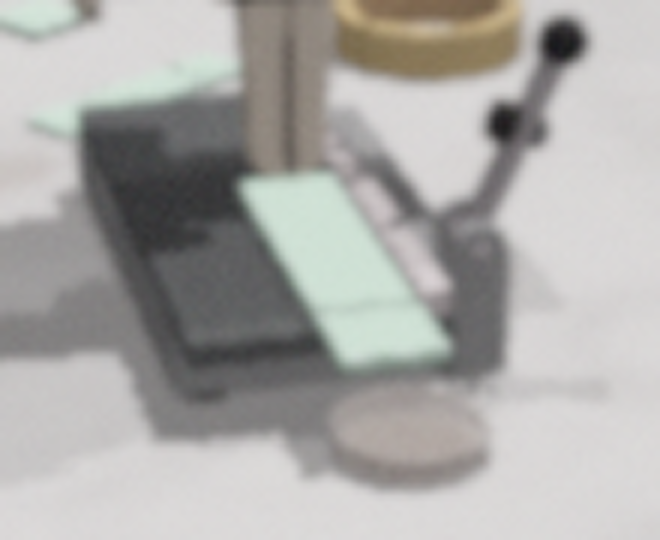

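The scored line is just short of the edge and the leading end overhangs the dish. I'll lift off and measure it with the wrist camera.

Request:
step_arm --pt "6 0 0 0 0 0 -1" --pt "10 0 0 0 0 0 -1" --pt "10 0 -40 0 0 0 -1" --pt "10 0 -90 0 0 0 -1" --pt "10 0 -140 0 0 0 -1" --pt "-10 0 -176 0 0 0 -1" --pt "-50 0 -176 0 0 0 -1" --pt "-90 0 -176 0 0 0 -1" --pt "-120 0 -176 0 0 0 -1" --pt "-120 0 -176 0 0 0 -1" --pt "-120 0 -176 0 0 0 -1"

```text
time_s: 10.25
tool_pos: [0.5534, -0.1283, 0.218]
eef_rot: [-180.0, -0.0, 85.7]
contact_force: [-0.6, 0.7, 0.4]
finger_gap: 0.0003
finger_force: 0.0
```

```bash
python3 st.py; python3 -c "
from h import *
c=snap('wrist','w6');cv2.imwrite('pics/w6c.png',cv2.resize(c['color'][20:300,200:480],None,fx=2,fy=2,interpolation=cv2.INTER_CUBIC))"
```

```text
x' 0.5613511657668753 y' -0.08715725454786649 [ 0.55339118 -0.12832443  0.21801635] [-1.79988171e+02 -1.78471323e-02  8.57106540e+01] [-0.5724405   0.65968322  0.35029289] 10.25
```

View pics/w6c.png

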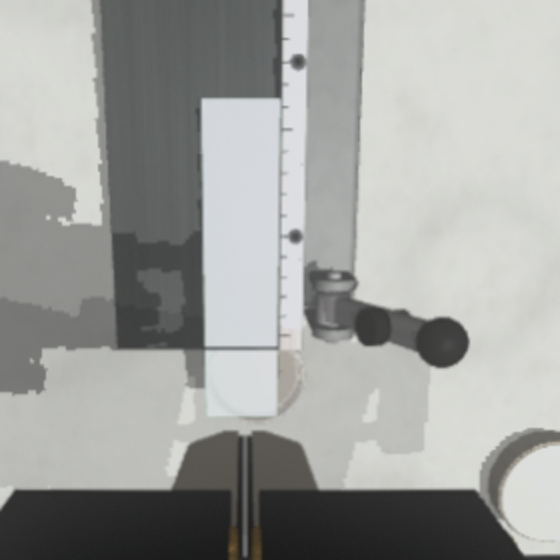

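In this picture the scored line at crop row 349 nearly coincides with the edge at rows 348–349. I'll compute the offset with the height difference taken into account.

```bash
python3 - <<'E'
from m import *
c=load('w6'); g=cv2.cvtColor(c['color'],cv2.COLOR_BGR2GRAY)
print(g[185:240,310].tolist()); print(g[185:205,280].tolist())
def ln(us,lo,hi,s,z): return fitline([onz(c,u,runs(g,u,0,lo,hi,s),z) for u in us])
E_=ln(range(262,292),185,203,1,.04); ang=np.arctan2(E_[1][1],E_[1][0])
F=fitline([onz(c,runs(g,r,1,335,350,1),r,.05) for r in range(30,180)])
A=ln(range(306,336),188,200,-1,.046);B=ln(range(306,336),188,200,1,.046);L=ln(range(306,336),215,235,-1,.046);Rr=ln(range(304,336),60,78,1,.046)
SR=fitline([onz(c,runs(g,r,1,335,350,-1),r,.046) for r in range(75,180)])
SL=fitline([onz(c,runs(g,r,1,292,312,1),r,.046) for r in range(75,180)])
for n,l in zip('E F A B lead rear SR SL'.split(),(E_,F,A,B,L,Rr,SR,SL)): print(n,l[0],l[0]@[.99728,-.07376],l[0]@[.07376,.99728],np.degrees(np.arctan(l[1][1]/l[1][0])),l[2:])
E
```

```text
[214, 214, 214, 214, 214, 214, 214, 208, 149, 130, 192, 216, 218, 218, 218, 218, 218, 218, 218, 218, 217, 218, 218, 217, 218, 217, 217, 218, 218, 218, 217, 217, 216, 214, 211, 210, 210, 211, 214, 217, 218, 218, 217, 195, 187, 188, 189, 190, 189, 188, 171, 124, 93, 89, 89]
[80, 72, 68, 67, 67, 68, 82, 87, 81, 111, 166, 186, 188, 189, 189, 189, 189, 190, 189, 190]
E [ 0.50561639 -0.13982799] 0.5145548278123685 -0.10215339563234914 -4.373252310527348 (np.float64(6.641359198672047e-05), 30)
F [ 0.57814159 -0.05420521] 0.5805672215033176 -0.011414045038041665 86.2388911289709 (np.float64(0.0002576458031563748), 139)
A [ 0.55216979 -0.14000905] 0.5609949603002513 -0.09890018358301181 -4.231998861214205 (np.float64(8.621837022779425e-06), 30)
B [ 0.55198199 -0.14248425] 0.5609902373889254 -0.10138250404091234 -4.233799549758215 (np.float64(1.0892212786409312e-05), 30)
lead [ 0.54881212 -0.17833366] 0.5604732384202821 -0.13736820698815264 -3.83959470853671 (np.float64(6.929095884203397e-05), 25)
rear [ 0.56035635 -0.01948839] 0.5602696456381193 0.02189650664015719 -4.279454400539478 (np.float64(7.702087307462524e-06), 32)
SR [ 0.574838   -0.07422017] 0.5787489233116225 -0.031618237920913714 85.72561397823877 (np.float64(9.302638519550693e-05), 91)
SL [ 0.53792786 -0.0723108 ] 0.5417983423307616 -0.03243655314216092 85.69624903663357 (np.float64(0.00014390339306350256), 101)
```

The scored line is about 2.2 mm short of the edge, and the strip lies parallel against the fence. I'll go back and nudge it 2.2 mm.

Request:
step_arm --pt "40 0 0 0 0 0 -1" --pt "80 0 0 0 0 0 -1" --pt "120 0 0 0 0 0 -1" --pt "130 0 0 0 0 0 -1" --pt "130 0 50 0 0 0 -1" --pt "130 0 100 0 0 0 -1" --pt "130 0 150 0 0 0 -1" --pt "130 0 170 0 0 0 -1" --pt "130 0 176 0 0 0 -1" --pt "130 0 176 0 0 0 -1" --pt "130 0 176 0 0 0 -1"

```text
time_s: 11.4
tool_pos: [0.5637, 0.0014, 0.0431]
eef_rot: [179.9, 0.0, 85.8]
contact_force: [0.2, -0.1, 0.5]
finger_gap: 0.0005
finger_force: 0.0
```

```bash
python3 st.py
```

```text
x' 0.5620364992010536 y' 0.04296480293367125 [0.56367237 0.00139212 0.04305236] [1.79918034e+02 6.52611102e-04 8.57952789e+01] [ 0.21026471 -0.11845621  0.45007451] 11.4
```

Request:
step_arm --pt "-4 0 1 0 0 0 -1" --pt "-8 0 1 0 0 0 -1" --pt "-10 0 1 0 0 0 -1" --pt "-11 0 1 0 0 0 -1" --pt "-12 0 1 0 0 0 -1" --pt "-12.7 0 1 0 0 0 -1" --pt "-12.7 0 1 0 0 0 -1" --pt "-12.7 0 1 0 0 0 -1"

```text
time_s: 12.2
tool_pos: [0.562, -0.0116, 0.041]
eef_rot: [-180.0, 0.0, 85.8]
contact_force: [-0.4, -0.5, 0.4]
finger_gap: 0.0007
finger_force: 0.1
```

```bash
python3 st.py
```

```text
x' 0.5613570047904217 y' 0.0298682855121504 [ 0.56202874 -0.01161856  0.0410366 ] [-1.79988320e+02  7.76054308e-03  8.57654545e+01] [-0.41607175 -0.50716034  0.38385573] 12.2
```

Request:
step_arm --pt "6 0 0 0 0 0 -1" --pt "10 0 0 0 0 0 -1" --pt "10 0 -40 0 0 0 -1" --pt "10 0 -90 0 0 0 -1" --pt "10 0 -140 0 0 0 -1" --pt "-10 0 -176 0 0 0 -1" --pt "-50 0 -176 0 0 0 -1" --pt "-90 0 -176 0 0 0 -1" --pt "-117 0 -176 0 0 0 -1" --pt "-117 0 -176 0 0 0 -1" --pt "-117 0 -176 0 0 0 -1"

```text
time_s: 13.3
tool_pos: [0.5533, -0.128, 0.217]
eef_rot: [-180.0, -0.0, 85.7]
contact_force: [0.9, 0.2, -0.4]
finger_gap: 0.0007
finger_force: 0.0
```

```bash
cat > chk.py <<'E'
from m import *
import sys
c=snap('wrist',sys.argv[1]); g=cv2.cvtColor(c['color'],cv2.COLOR_BGR2GRAY)
def ln(us,lo,hi,s,z): return fitline([onz(c,u,runs(g,u,0,lo,hi,s),z) for u in us])
E_=ln(range(262,292),185,203,1,.04)
A=ln(range(308,334),186,203,-1,.046);B=ln(range(308,334),186,203,1,.046);L=ln(range(306,336),215,238,-1,.046);Rr=ln(range(306,334),60,82,1,.046)
SL=fitline([onz(c,runs(g,r,1,292,312,1),r,.046) for r in range(90,180)])
for n,l in zip('E A B lead rear SL'.split(),(E_,A,B,L,Rr,SL)): print(n,l[0],"x'",l[0]@[.99728,-.07376],"y'",l[0]@[.07376,.99728],np.degrees(np.arctan(l[1][1]/l[1][0])),l[2:])
E
python3 st.py; python3 chk.py w7
```

```text
x' 0.5612801549609907 y' -0.08679020013381004 [ 0.55334744 -0.12795314  0.21696485] [-1.79976734e+02 -1.84618977e-02  8.57129530e+01] [ 0.923838    0.19631275 -0.35711964] 13.3
E [ 0.5056537  -0.14003561] x' 0.5146073440874824 y' -0.102357693361832 -4.4299542220657955 (np.float64(5.0212311784508306e-05), 30)
A [ 0.55193297 -0.14234682] x' 0.5609312098055811 y' -0.10124906179085827 -4.314510358681202 (np.float64(1.9215300934981922e-05), 26)
B [ 0.5517446  -0.14483051] x' 0.5609265484879636 y' -0.1037398894188516 -4.261685701576167 (np.float64(1.6289503291950338e-05), 26)
lead [ 0.54898689 -0.18717859] x' 0.5612999368741183 y' -0.14617619190350062 -1.8428676405642677 (np.float64(0.003718380698620891), 23)
rear [ 0.56010664 -0.02193267] x' 0.5602009039357835 y' 0.019440450882142427 -4.264092751852257 (np.float64(8.872141063929534e-06), 28)
SL [ 0.53730361 -0.07951776] x' 0.5417073759754525 y' -0.03966995883075984 85.65813630374852 (np.float64(0.0001612152023529752), 90)
```

The scored line is at y′ = −0.1025 against −0.1023 for the edge, and the strip is seated. Before tipping the arm I'll check the clearance behind it.

```bash
python3 - <<'E'
from h import *
d=load('d3'); print('pillar base',onz(d,415,223,0),onz(d,430,225,0))
for n in('d3','s2'):
    c=load(n); H=[]
    for v in range(0,400,3):
        for u in range(0,640,3):
            if c['range_z'][v,u]>0: H.append(dep(c,u,v))
    H=np.array(H); k=H[(H[:,0]>.6)&(H[:,0]<1.0)&(abs(H[:,1]+.12)<.15)&(H[:,2]>.09)]
    print(n,len(k)); 
    for x in np.arange(.6,1,.05):
        q=k[(k[:,0]>=x)&(k[:,0]<x+.05)]
        if len(q): print(round(x,2),len(q),q.min(0).round(3),q.max(0).round(3))
c=load('w7'); print('dish',onz(c,328,206,.012))
d2=load('d3'); o,a=ray(d2,280+562/6,180+41/6); o2,b=ray(c,200+442/2,20+342/2)
E
```

```text
pillar base [ 0.77002176 -0.06953508  0.        ] [ 0.79872771 -0.09158411  0.        ]
d3 2602
0.6 76 [ 0.6   -0.131  0.091] [0.649 0.014 0.329]
0.65 3 [ 0.652 -0.047  0.169] [0.654 0.008 0.169]
0.75 603 [ 0.755 -0.267  0.09 ] [0.8   0.029 0.501]
0.8 464 [ 0.8   -0.27   0.091] [ 0.85  -0.07   0.501]
0.85 364 [ 0.85  -0.193  0.092] [ 0.9   -0.085  0.502]
0.9 335 [ 0.9   -0.118  0.092] [ 0.95  -0.089  0.503]
0.95 757 [ 0.95 -0.27  0.09] [ 0.964 -0.094  0.503]
s2 0
dish [ 0.55877566 -0.16424959  0.012     ]
```

The shelf and pillar start at x ≈ 0.755. I'll turn the hand 90° so its long side runs along the bench, then go behind the ball.

Request:
step_arm --pt "0 0 0 0 0 -0.145 -1" --pt "0 0 0 0 0 -0.29 -1" --pt "0 0 0 0 0 -0.435 -1" --pt "0 0 0 0 0 -0.58 -1" --pt "0 0 0 0 0 -0.725 -1" --pt "0 0 0 0 0 -0.87 -1" --pt "0 0 0 0 0 -1.015 -1" --pt "0 0 0 0 0 -1.16 -1" --pt "0 0 0 0 0 -1.305 -1" --pt "0 0 0 0 0 -1.45 -1" --pt "0 0 0 0 0 -1.571 -1" --pt "5 30 0 0 0 -1.571 -1" --pt "10 60 0 0 0 -1.571 -1" --pt "10 90 0 0 0 -1.571 -1" --pt "10 109 0 0 0 -1.571 -1" --pt "10 109 0 0 0 -1.571 -1" --pt "10 109 0 0 0 -1.571 -1"

```text
time_s: 15.05
tool_pos: [0.6626, -0.1251, 0.2167]
eef_rot: [180.0, -0.1, 175.9]
contact_force: [-0.6, 0.4, 0.0]
finger_gap: 0.0004
finger_force: 0.0
```

```bash
python3 st.py; python3 -c "
from h import *
c=snap('side','d4');w=snap('wrist','w8')
a=cv2.resize(c['color'][60:280,250:450],(545,600)); cv2.imwrite('pics/d4c.png',a)"
```

```text
x' 0.6699900328588427 y' -0.07585368835415189 [ 0.66256743 -0.12506484  0.21665606] [ 1.79988427e+02 -5.69844420e-02  1.75851667e+02] [-0.5656539   0.43911089  0.00969694] 15.05
```

View pics/d4c.png

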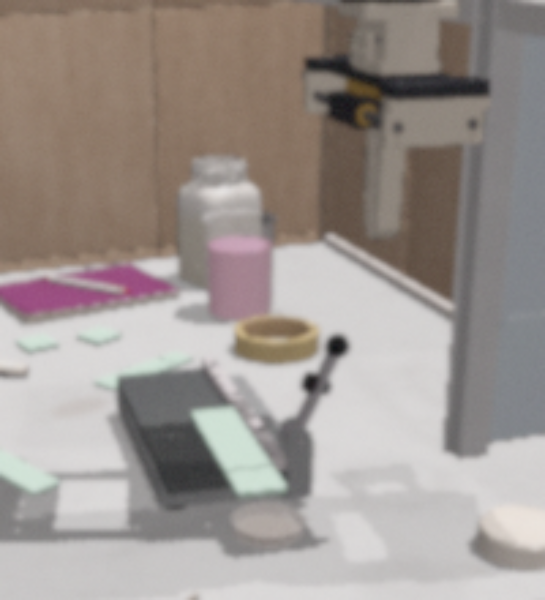

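The fingers at crop (385,230) are above and behind the ball at (338,346) and clear of the pillar. I'll go down, then push the ball toward the robot.

Request:
step_arm --pt "0 0 40 0 0 0 -1" --pt "0 0 75 0 0 0 -1" --pt "0 0 95 0 0 0 -1" --pt "0 0 98 0 0 0 -1" --pt "0 0 98 0 0 0 -1" --pt "4 0 98 0 0 0 -1" --pt "8 0 98 0 0 0 -1" --pt "12 0 98 0 0 0 -1" --pt "16 0 98 0 0 0 -1" --pt "20 0 98 0 0 0 -1" --pt "24 0 98 0 0 0 -1" --pt "28 0 98 0 0 0 -1" --pt "30 0 98 0 0 0 -1" --pt "30 0 98 0 0 0 -1"

```text
time_s: 16.55
tool_pos: [0.6326, -0.1241, 0.119]
eef_rot: [180.0, -0.0, 175.8]
contact_force: [0.0, -0.2, -0.2]
finger_gap: 0.0005
finger_force: 0.0
```

```bash
python3 st.py; python3 -c "
from h import *
c=snap('side','d5')
a=cv2.resize(c['color'][120:280,270:430],(500,500)); cv2.imwrite('pics/d5c.png',a)"
```

```text
x' 0.6400111821719744 y' -0.07709489760467547 [ 0.63257881 -0.12409144  0.11901231] [ 1.79997551e+02 -3.66244446e-02  1.75771560e+02] [ 0.03572233 -0.15678631 -0.2332355 ] 16.55
```

View pics/d5c.png

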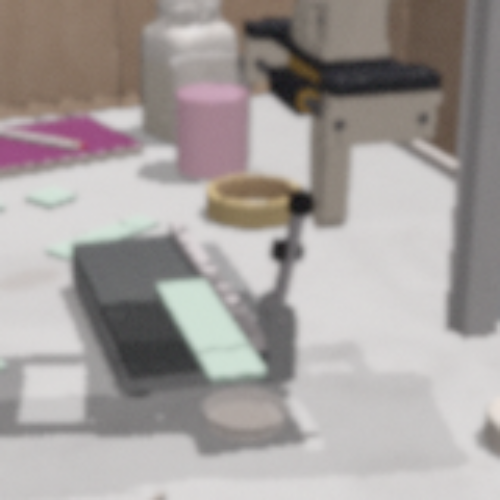

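The fingers have tipped the arm nearly upright, with the ball at crop (302,203). I've now viewed 11 pictures, one over the limit of 10, so from here I'll check by numbers only. Next I'll push past upright and hold while the arm sinks.

Request:
step_arm --pt "4 0 0 0 0 0 -1" --pt "8 0 0 0 0 0 -1" --pt "12 0 0 0 0 0 -1" --pt "16 0 0 0 0 0 -1" --pt "20 0 0 0 0 0 -1" --pt "24 0 0 0 0 0 -1" --pt "28 0 0 0 0 0 -1" --pt "32 0 0 0 0 0 -1" --pt "36 0 0 0 0 0 -1" --pt "38 0 0 0 0 0 -1" --pt "38 0 0 0 0 0 -1" --pt "30 0 0 0 0 0 -1" --pt "20 0 -20 0 0 0 -1" --pt "10 0 -50 0 0 0 -1" --pt "0 0 -90 0 0 0 -1" --pt "0 0 -98 0 0 0 -1" --pt "0 0 -98 0 0 0 -1" --pt "0 0 -98 0 0 0 -1"

```text
time_s: 18.4
tool_pos: [0.6325, -0.124, 0.2158]
eef_rot: [180.0, -0.1, 175.8]
contact_force: [0.2, 0.4, -0.3]
finger_gap: 0.0005
finger_force: 0.0
```

```bash
python3 st.py; python3 - <<'E'
from h import *
ex=np.array([.99728,-.07376,0]);ey=np.array([.07376,.99728,0])
for n in('side','wrist'):
    c=snap(n,n+'9'); best=[]
    # expected ball: down vs up
    for nm,th in(('down',0),('up',1.3)):
        X=(.6059-.08*np.cos(th))*ex+(-.0765)*ey+np.array([0,0,.058+.08*np.sin(th)])
        u,v=proj(c,X); 
        if 3<u<637 and 3<v<397: print(n,nm,u,v,c['color'][int(v)-2:int(v)+3,int(u)-2:int(u)+3].mean((0,1)),dep(c,u,v),X)
        else: print(n,nm,'out',u,v)
    m=(c['color'].max(2)<45).astype('uint8'); k,_,st,ce=cv2.connectedComponentsWithStats(m)
    print([(st[i].tolist(),ce[i].round(1).tolist()) for i in range(1,k) if 8<st[i][4]<2000][:12])
E
```

```text
x' 0.6399728698428558 y' -0.07696957972259008 [ 0.63254985 -0.12396364  0.21583639] [ 1.79980268e+02 -9.75800475e-02  1.75774236e+02] [ 0.20318262  0.41469896 -0.31212985] 18.4
side down 323.2170262411436 222.66796859872056 [86.2  87.88 84.  ] [ 0.53146639 -0.07487954  0.03857166] [ 0.51882691 -0.1150823   0.058     ]
side up 349.80762986913425 186.6584602215962 [114.68 145.32 162.88] [0.69399917 0.17966806 0.01903011] [ 0.57726761 -0.11940465  0.13508465]
[([303, 0, 7, 8, 42], [305.5, 2.9]), ([368, 0, 39, 22, 495], [386.7, 8.5]), ([362, 56, 36, 5, 152], [378.6, 58.1]), ([351, 84, 62, 12, 163], [381.0, 91.1]), ([357, 96, 11, 10, 71], [361.7, 99.6]), ([325, 201, 6, 6, 30], [327.5, 203.8]), ([574, 263, 8, 14, 59], [577.7, 270.3]), ([570, 276, 11, 8, 53], [575.0, 280.3])]
wrist down 323.8883928148334 61.55245823663685 [40.56 40.04 39.8 ] [ 0.52485537 -0.11574915  0.10488177] [ 0.51882691 -0.1150823   0.058     ]
wrist up 324.2807904590036 133.22095881440487 [92.24 91.88 92.64] [ 0.5816073  -0.11933298  0.07163765] [ 0.57726761 -0.11940465  0.13508465]
[([313, 55, 23, 25, 449], [324.0, 67.3]), ([319, 267, 7, 37, 114], [322.1, 286.8]), ([0, 295, 38, 4, 130], [16.4, 296.6]), ([608, 295, 32, 5, 116], [625.7, 296.8])]
```

Both views put the ball at about z = 0.10 and still sinking. I'll wait, then measure again.

Request:
step_arm --pt "0 0 0 0 0 0 -1" --pt "0 0 0 0 0 0 -1" --pt "0 0 0 0 0 0 -1" --pt "0 0 0 0 0 0 -1" --pt "0 0 0 0 0 0 -1" --pt "0 0 0 0 0 0 -1" --pt "0 0 0 0 0 0 -1" --pt "0 0 0 0 0 0 -1" --pt "0 0 0 0 0 0 -1" --pt "0 0 0 0 0 0 -1" --pt "0 0 0 0 0 0 -1" --pt "0 0 0 0 0 0 -1" --pt "0 0 0 0 0 0 -1" --pt "0 0 0 0 0 0 -1" --pt "0 0 0 0 0 0 -1"

```text
time_s: 20.0
tool_pos: [0.633, -0.1241, 0.2172]
eef_rot: [-180.0, 0.0, 175.8]
contact_force: [-0.2, 0.4, 0.5]
finger_gap: 0.0006
finger_force: 0.0
```

```bash
python3 - <<'E'
from m import *
P=[]
for n in('side','wrist'):
    c=snap(n,n+'10')
    m=(c['color'].max(2)<(45 if n=='wrist' else 60)).astype('uint8'); k,_,st,ce=cv2.connectedComponentsWithStats(m)
    for i in range(1,k):
        u,v=ce[i]
        if (n=='side' and 315<u<335 and 190<v<235) or (n=='wrist' and 290<u<360 and v<150): print(n,st[i],ce[i],dep(c,u,v)); P.append((ray(c,u,v),st[i][4]))
# strip: pale pixels at z~.046 in the wrist view
c=load('wrist10'); ex=np.array([.99728,-.07376]);ey=np.array([.07376,.99728])
g=cv2.cvtColor(c['color'],cv2.COLOR_BGR2GRAY)
m=(g>205).astype('uint8'); k,lab,st,ce=cv2.connectedComponentsWithStats(m)
for i in range(1,k):
    if st[i][4]>150:
        cn=cv2.findContours((lab==i).astype('uint8'),0,2)[0][0]; r=cv2.boxPoints(cv2.minAreaRect(cn))
        Q=np.array([onz(c,*p,.046)[:2] for p in r]); print(st[i],np.c_[Q@ex,Q@ey].round(4).tolist())
E
```

```text
side [318 219  11  17  94] [322.53191489 226.55319149] [ 0.51516442 -0.12155161  0.05219102]
wrist [314  50  21  20 327] [323.93577982  59.55963303] [ 0.51929867 -0.11531857  0.0681139 ]
[    0     0   293   290 44640] [[0.4637, -0.3884], [0.4662, -0.1112], [0.7559, -0.1107], [0.7709, -0.4567]]
[ 408    0   54   26 1242] [[0.4718, -0.0004], [0.471, 0.0482], [0.4922, 0.0501], [0.493, 0.0007]]
[  304     0   336   296 35090] [[0.6681, -0.1152], [0.4513, 0.2078], [0.6216, 0.3914], [0.9067, 0.0265]]
[ 258   81   38   39 1433] [[0.5425, -0.1394], [0.5427, -0.1041], [0.578, -0.1048], [0.5779, -0.141]]
[299  82  18  38 648] [[0.5436, -0.1003], [0.5436, -0.0841], [0.578, -0.0843], [0.578, -0.1008]]
[ 332   82   91   38 3405] [[0.5436, -0.0689], [0.5431, 0.0171], [0.5777, 0.0195], [0.578, -0.0686]]
[443 123  77  11 723] [[0.5814, 0.0406], [0.5806, 0.1173], [0.5904, 0.1187], [0.5911, 0.0415]]
[523 124  18  11 152] [[0.5815, 0.1215], [0.5812, 0.1391], [0.5911, 0.1406], [0.5913, 0.123]]
[ 226  127   67   30 1399] [[0.6088, -0.1774], [0.5842, -0.1709], [0.5966, -0.107], [0.6215, -0.1124]]
[316 175  14  26 260] [[0.6336, -0.0845], [0.6336, -0.0713], [0.66, -0.0711], [0.66, -0.0846]]
[ 590  196   40   45 1231] [[0.68, 0.2001], [0.6527, 0.2432], [0.6856, 0.2714], [0.7141, 0.2271]]
[465 333  78  12 534] [[0.8232, 0.0911], [0.8254, 0.186], [0.8413, 0.1892], [0.8388, 0.0931]]
[475 380 100  13 399] [[0.9077, 0.115], [0.8978, 0.2438], [0.905, 0.2461], [0.9149, 0.1166]]
```

The ball is down: its top is at z = 0.068, as expected for a level arm. The scored line is at y′ ≈ −0.1022 against −0.1022 for the edge, and the strip is still seated against the fence. Nothing touches the robot.

```bash
python3 -c "
from station import *
print(hand_in())"
```

```text
the job is handed in; nothing more can be done
None
```

The job is handed in, but no verdict came back: by my last measurements the strip is flat along the fence with its scored line within about 0.5 mm of the breaking edge, and the hold-down arm is level on the glass (foot force not measured); I viewed 11 pictures, one over the limit of 10.

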